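Close the biscuit tin and take its outer lid away

ROBOT

A 6-joint arm with a two-finger parallel gripper is mounted at the origin on the work surface. World frame = base frame: x ahead of the robot, y to its left, z up, the work surface at z = 0. Lengths are in mm, angles in rad, forces in N, time in s.
With the tool pointing down it reaches from about 350 to 875 mm from the base axis. Payload 4.2 kg.
Tool frame: the origin (TCP) lies between the finger pads; the fingertips stand 11 mm ahead of it and the grasp point (between the pads) lies 8 mm behind it; z points along the fingers, y is the direction in which the jaws open and shut (so a half turn about z gives the same grasp; the last joint's range is limited). The gripper opens to 85 mm and grips with 20 to 120 N. Pads are 22 mm wide; open, the fingers measure 114 mm over their backs; the gripper's body (76 mm by 85 mm) begins 54 mm behind the grasp point. The pads swing forward as they close: fully open they stand 13 mm farther back than shut.
Start: joints at [1.436, 0.385, 0.008, 0, -1.194, -0.259], TCP at [239.779, 577.153, 242.312] pointing down, gripper open.
Joint ranges: [-3.14, 3.14], [-1.21, 2.06], [-1.07, 1.41], [-3.16, 2.05], [-2.99, -0.16], [-3.1, 3.1]. Speed limits (rad/s): [2.79, 2.79, 3.14, 3.14, 3.14, 3.14].

INTERFACE

Orientations are given as a unit quaternion [x, y, z, w].
In Python, from bench import * gives the robot as it stands.
- The arm moves only by the tool servo_tool, never from a script. Its argument "rows" is a list of rows, each a list of 7 numbers: the opening, from 0 (shut) to 1 (fully open), then the shift along the tool's x, y, z in cm, then the turn, a rotation vector about the tool's x, y, z in degrees. A call has 1 to 12 rows; each row shifts and turns the commanded pose from where the row before left it, along the tool's axes as they then stand; what a row does not reach is not made up. A row lasts 1/10 s, in which the tool goes at most 50 mm and 8.59 degrees, less where a joint would pass 70% of its speed; a pose out of reach is approached as far as the arm can. A call is refused whole if a number of a shift passes 5 or a number of a turn 8.59, either way. A call with a gripper value outside its range is refused whole. The fingers move at their own pace and stop on an object; the grip force is fixed at half the most. Time passes only in rows, so rows that do not move let the fingers close. It gives the time, the measured TCP pose, the force and the opening at its end, in the units of the state.
- read_state(): the state, without advancing time (a new reading comes with each control period).
- get_image(name): name is "side" or "top" or "wrist"; returns a dict with "image" (420x560x3 uint8, red, green, blue), "mtx" (3x3 intrinsics, pixels), "extrinsics" (4x4, takes a point from camera to world coordinates). Camera axes: x right, y up, looking along -z (the intrinsics and any distortion apply to the point x, -y, -z); pixel columns grow to the right and rows downward; lengths in mm; the calibration is good to about 2 mm. A picture is of the moment at which its call begins. There is no depth.
- job_done(): hands the job in, once; it reports no verdict.
The state is a dict: "clock": time; "joints": joint angles; "joint_vel": joint speeds; "joint_efforts": joint torques, N m; "position": TCP position; "ee_rot": TCP orientation; "contact_force": force on the tool from outside, world axes, zero at the start; "wrist_torque": the same for the moment, N m; "gripper_width": finger opening in mm.
Only numpy, scipy, OpenCV 4.12 (cv2) and the standard library are available. Lean on these libraries where they do the work, as an engineer would, in place of code of your own. Each camera call takes 0.05 s, during which the arm holds its last target. There are 200 camera calls.

TASK

Push the sliding stop of the tin stand up against the open biscuit tin until the tin is pressed firmly between the two stops, without crushing it, and leave it so. Then pick up the pair of nested lids together by the knob of the inner lid, lower them onto the tin without dropping them so that the inner lid sits fully home in its mouth, and let go. Finally lift the outer lid alone by its collar until all of it is above the knob, leaving the inner lid seated and undisturbed, and finish while still holding the outer lid level in the air; leave the jam jar, bun pack and bowl where they are.

Things in the scene. Friction and masses are not known exactly. Their poses are not given: they have to be found in the camera images.
- stand: fixed wooden tin stand, a board 130 (x) x 270 (y) x 12 mm on the table; origin at the centre of its underside, z up, y along the slide; fixed stop at its -y end, sliding stop at its +y end. Turned by up to 0.35 rad either way; it may be on the robot's left or right
- stop: fixed stop of the stand, an upright steel plate 80 mm wide and 50 mm high; origin at the foot of its flat face that looks to the tin, 12 mm above the table; axes as the stand, the tin is on its +y side
- jaw: sliding stop, an upright steel plate 70 mm wide and 50 mm high on a low carriage; origin at the foot of its flat face that looks to the tin, 12 mm above the table; axes as the stand, tin on its -y side. Slides only along the stand's y, at most 78 mm towards -y from fully open, against about 2 N of friction, and stays where it is left
- post (a point): centre of the top of the sliding stop's handle, an upright black round post, 16 mm in diameter, 60 mm behind the stop's face (towards the stand's +y); its top is 80 mm and the carriage it rises from 24 mm above the table
- tin: open round steel biscuit tin, loose, 100 mm outer diameter, 70 mm high, 4 mm wall, mouth 92 mm wide, 0.3 to 0.6 kg; stands on the board between the stops with gaps on both sides; origin at the centre of its underside, z up. Pushed by the sliding stop it slides along the board to the fixed stop. Crushed above 60 N
- inner_lid: aluminium inner lid, 0.2 kg, standing on the table beside the stand, the outer lid resting on it; origin at the centre of its underside, z up. Upwards: plug 10 mm high, 88 mm wide, tapered to 82 mm at its foot; round flange 106 mm wide from 10 to 16 mm, which rests on the tin's rim when home (origin 60 mm above the tin's origin); knob. Lifted by the knob it carries the outer lid
- knob (a point): centre of the top of the inner lid's knob, an upright dark wooden rod 18 mm in diameter; 90 mm above the inner lid's origin, 40 mm above the top of the outer lid's collar through which it passes
- outer_lid: steel outer lid, 0.17 to 0.29 kg, 116 mm wide, loose on the inner lid's flange with 2 mm play; origin at the centre of the underside of its top plate (16 mm above the inner lid's origin when nested), z up. Plate 4 mm thick; skirt to 4.5 mm below the origin; in the middle an upright round collar, 44 mm outer, 32 mm inner diameter, from 4 to 34 mm above the origin, around the knob
- jam_jar: bystander: amber glass jar with steel cap, 64 mm in diameter, 85 mm high, origin at the centre of its underside
- bun_pack: bystander: clear and black pack of buns, 120 x 180 x 65 mm, origin at the centre of its underside
- sample_bowl: bystander: white bowl, 110 mm in diameter, 50 mm high, origin at the centre of its underside
Not all that is in view belongs to the job. Leave any brown or yellow look-alike of the outer_lid alone.

How it is judged (in metres and radians):
On the way, in this order (a step that is already met when the one before it is completed fails the run):
1. the tin is pressed between the sliding stop and the fixed stop, over 2 N on both (contact force between each of jaw, stop and tin above 2 N), for 0.2 s.
2. both lids, still nested, sit on the tin with the inner lid home in its mouth, and are let go (z of inner_lid in the frame of tin between 0.057 and 0.0635 m and horizontal distance between inner_lid and tin below 0.006 m and angle between inner_lid's own z axis and vertical below 0.06 rad and z of outer_lid in the frame of inner_lid below 0.019 m and contact force between the fingers and inner_lid below 0.1 N and contact force between the fingers and outer_lid below 0.1 N), for 0.2 s.
At the end, for the whole second after the job is handed in: Tin upright between both stops (gaps under 3.5 mm); inner lid home (height 3.5 mm, centre 6 mm, tilt 0.06 rad), untouched, at rest; fingers alone hold the outer lid, its origin over 95 mm above the inner lid's, tilt under 0.25 rad, still (z of inner_lid in the frame of tin between 0.057 and 0.0635 m and horizontal distance between inner_lid and tin below 0.006 m and angle between each of inner_lid, tin's own z axis and vertical below 0.06 rad and y of tin in the frame of jaw above -0.0535 m and y of tin in the frame of stop below 0.0535 m and z of outer_lid in the frame of inner_lid above 0.095 m and contact force between the fingers and outer_lid above 1 N and contact force between each of outer_lid, the fingers and inner_lid below 0.1 N and contact force between outer_lid and tin below 0.1 N and angle between outer_lid's own z axis and vertical below 0.25 rad and linear speed of outer_lid below 0.03 m/s and linear speed of inner_lid below 0.02 m/s); the arm keeps its last pose, push and grip.
It fails at once if the tin is crushed (over 60 N) (contact force between any of jaw, the fingers and tin above 60 N).
It fails at once if the outer lid is parted from the inner lid while the inner lid is not home in the tin (distance between outer_lid and inner_lid above 0.035 m and not (z of inner_lid in the frame of tin between 0.057 and 0.0635 m and horizontal distance between inner_lid and tin below 0.006 m and angle between inner_lid's own z axis and vertical below 0.06 rad)).
It fails at once if the lids are dropped (falling faster than 0.4 m/s out of the fingers) (linear speed of inner_lid above 0.4 m/s and contact force between the fingers and inner_lid below 0.1 N and contact force between the fingers and outer_lid below 0.1 N).
It fails at once if a bystander is pushed more than 30 mm away (distance of any of jam_jar, bun_pack, sample_bowl from where it was at the start of the episode above 0.03 m).
It also fails if it takes over 64 s, if anything falls off the work surface, if the arm or the gripper's body presses on something with over 40 N, if the wrist force passes 120 N, or if a joint passes its speed limit or range.

## Working session

There is one attempt and no reset: what is moved stays moved. The work goes in short steps, Python scripts to look and compute and a tool call to move; the robot and the scene stay as the last step left them, time stands still between calls to the robot, and variables do not carry over. Pictures are saved under pics/ and viewed, about 8 in all and at most 12, crops included, and the job is handed in when it is done.

Besides the shell and the picture viewer there is one more tool, called after "Emit:" as name(argument=value, ...) on one line, values as JSON. servo_tool: Moves the arm, as the interface text tells. Its arguments: {"type":"object","properties":{"rows":{"type":"array","items":{"type":"array","items":{"type":"number"}}}},"required":["rows"]}

```bash
mkdir -p pics; ls; python3 - <<'E'
from bench import *
import cv2,numpy as np,pickle
s=read_state();print(s)
d={}
for n in("top","side"):
    g=get_image(n);d[n]=g;print(n,g["mtx"].tolist(),np.round(g["extrinsics"],3).tolist(),[k for k in g])
    cv2.imwrite(f"pics/{n}0.png",cv2.resize(g["image"][:,:,::-1],(800,600),interpolation=cv2.INTER_CUBIC))
pickle.dump(d,open("d0.pkl","wb"))
E
```

```text
pics
{'clock': 0.0, 'joints': array([ 1.43558029e+00,  3.85550638e-01,  6.60849492e-03, -4.92069442e-04,
       -1.19401119e+00, -2.58621291e-01]), 'joint_vel': array([-0.00070217, -0.00104456, -0.00146761, -0.00143933,  0.00073324,
        0.00055353]), 'joint_efforts': array([-7.94895714e-04, -3.92292452e+01,  1.88401330e+01,  4.18647632e+00,
       -4.64190845e-03, -2.61916909e-06]), 'position': array([239.58876104, 576.63593542, 241.21938575]), 'ee_rot': array([ 9.80655732e-01, -1.95737375e-01, -1.61738860e-04,  1.09055005e-03]), 'contact_force': array([-0.01530396, -0.90170298, -0.01573236]), 'wrist_torque': array([ 0.02509998, -0.01221818, -0.00549707]), 'gripper_width': 84.91121038114537}
top [[392.4451966130014, 0.0, 275.7018637983727], [0.0, 392.4451966130014, 213.9705545475808], [0.0, 0.0, 1.0]] [[-0.066, 0.976, -0.207, 392.062], [-0.998, -0.066, 0.011, 38.869], [-0.003, 0.207, 0.978, 913.885], [0.0, 0.0, 0.0, 1.0]] ['image', 'mtx', 'extrinsics']
side [[381.3286275546252, 0.0, 280.1760539060973], [0.0, 381.3286275546252, 208.94754020777722], [0.0, 0.0, 1.0]] [[0.793, 0.28, -0.54, 68.319], [-0.609, 0.374, -0.7, -586.255], [0.006, 0.884, 0.467, 507.228], [0.0, 0.0, 0.0, 1.0]] ['image', 'mtx', 'extrinsics']
```

View pics/top0.png

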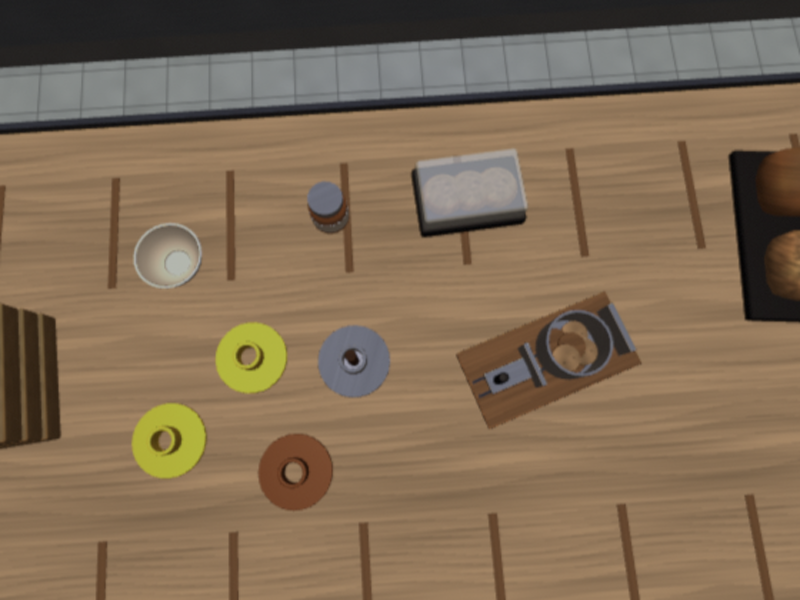

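View pics/side0.png

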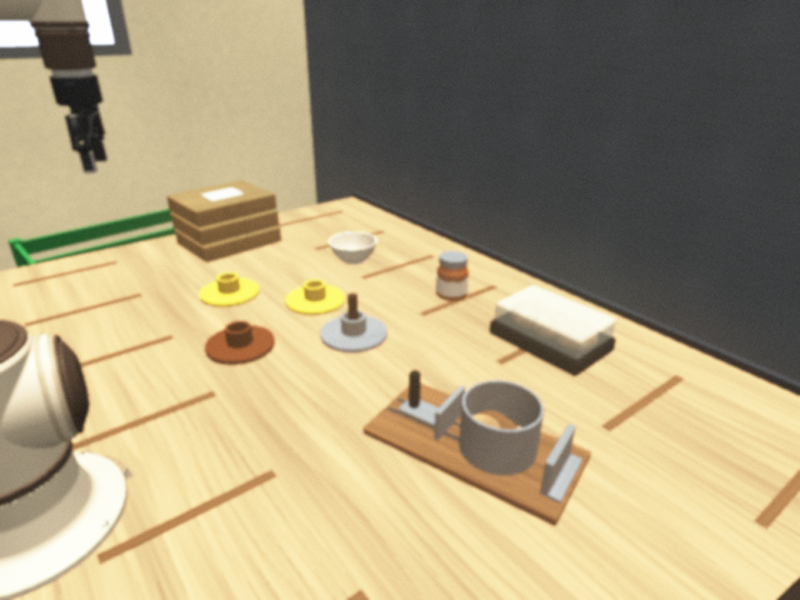

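Top: stand at (550,360), nested lids at (354,360). Side: lids at (353,330), stand at (480,450). I'll enlarge crops for exact points.

```bash
python3 - <<'E'
import cv2,numpy as np,pickle
d=pickle.load(open("d0.pkl","rb"))
def crop(n,c,r,w=100,h=75):
    return cv2.resize(d[n]["image"][r:r+h,c:c+w,::-1],(400,300),interpolation=cv2.INTER_CUBIC)
# origins (native px)
a=np.hstack([crop("top",318,203,132,99),crop("top",210,215)])
b=np.hstack([crop("side",252,255,168,126),crop("side",198,190)])
cv2.imwrite("pics/crops.png",np.vstack([a,b]))
E
```

```text
(no output)
```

View pics/crops.png

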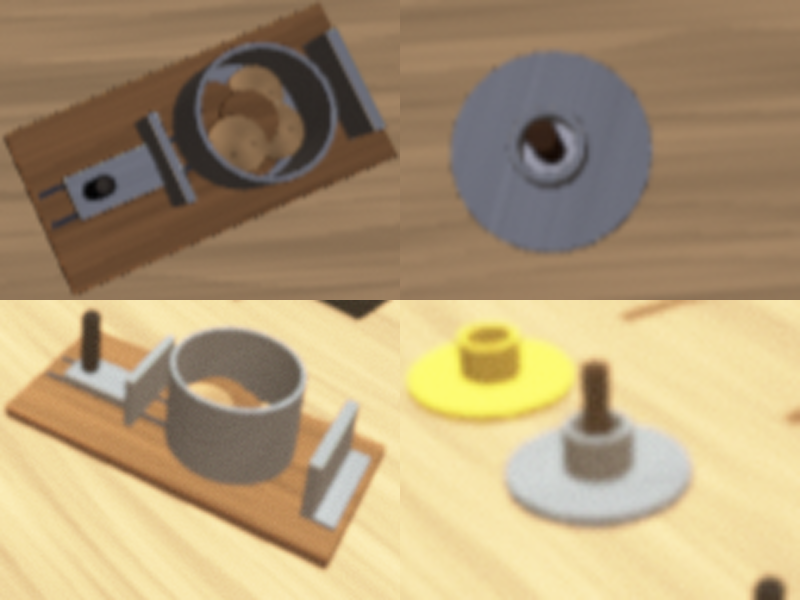

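```bash
cat > h.py <<'E'
import numpy as np,pickle,cv2
def ray(g,u,v):
    K=g["mtx"];E=g["extrinsics"]
    p=np.array([(u-K[0,2])/K[0,0],-(v-K[1,2])/K[1,1],-1.]);r=E[:3,:3]@p
    return E[:3,3],r/np.linalg.norm(r)
def tri(*rs):
    A=sum(np.eye(3)-np.outer(r,r) for o,r in rs);b=sum((np.eye(3)-np.outer(r,r))@o for o,r in rs)
    p=np.linalg.solve(A,b);res=[np.linalg.norm(np.cross(p-o,r)) for o,r in rs]
    return p,max(res)
def onz(R,z):
    o,r=R;return o+r*(z-o[2])/r[2]
def proj(g,P):
    E=g["extrinsics"];K=g["mtx"];p=E[:3,:3].T@(np.asarray(P)-E[:3,3]);return np.array([K[0,0]*p[0]/-p[2]+K[0,2],-K[1,1]*p[1]/-p[2]+K[1,2]])
E
python3 - <<'E'
from h import *
d=pickle.load(open("d0.pkl","rb"));np.set_printoptions(precision=1,suppress=True)
T=lambda x,y:ray(d["top"],318+x/3.03,203+y/3.03)
TL=lambda x,y:ray(d["top"],210+x/4,215+y/4)
S=lambda x,y:ray(d["side"],252+x/2.381,255+y/2.381)
SL=lambda x,y:ray(d["side"],198+x/4,190+y/4)
for n,a,b,z in [("post",T(104,184),S(91,316-300),80),("rim",T(266,113),S(237,368-300),82),("stopA",T(332,29),S(352,103),62),("stopB",T(383,130),S(312,166),62),("jawA",T(153,115),S(171,40),62),("jawB",T(193,203),S(128,83),62),("knob",TL(141,132),SL(195,66),90),("collar",TL(150,150),SL(198,125),50)]:
    print(n,*tri(a,b),onz(a,z),onz(b,z))
c=[onz(T(*q),12) for q in [(5,137),(322,3),(397,155),(75,293)]];print(c,np.mean(c,0))
for i in range(4):
    e=c[(i+1)%4]-c[i];print(np.linalg.norm(e),np.arctan2(e[1],e[0]))
print(onz(TL(151,151),20))
E
```

```text
post [ 450.1 -125.    77.3] 0.35644653064821746 [ 450.3 -124.6   80. ] [ 447.4 -127.8   80. ]
rim [ 492.1 -243.7   80.6] 0.14361318804596962 [ 492.  -243.3   82. ] [ 490.5 -244.8   82. ]
stopA [ 551.9 -306.3   59.9] 1.5596034382591202 [ 552.8 -306.6   62. ] [ 547.9 -307.1   62. ]
stopB [ 475.4 -330.9   62.7] 1.3930673235213435 [ 476.6 -332.3   62. ] [ 474.6 -330.    62. ]
jawA [ 498.4 -169.2   58.2] 0.6605747403058694 [ 498.4 -168.7   62. ] [ 494.1 -172.5   62. ]
jawB [ 433.8 -190.1   60.2] 0.27099609568497124 [ 433.9 -189.7   62. ] [ 432.  -191.6   62. ]
knob [497.4  99.1  88.4] 0.2909994175058519 [497.4  98.8  90. ] [495.5  96.6  90. ]
collar [493.8  96.4  50.2] 1.7609994630770873 [492.3  97.3  50. ] [495.6  96.   50. ]
[array([495.5, -66.6,  12. ]), array([ 583.3, -322.2,   12. ]), array([ 462. , -361.7,   12. ]), array([ 376.5, -108. ,   12. ])] [ 479.3 -214.6   12. ]
270.186969846574 -1.2398242900057876
127.57147483824265 -2.8266981618406435
267.7332499055855 1.8957755141890675
125.95117140876253 0.3342080573796647
[495.2  98.8  20. ]
```

Emit:
servo_tool(rows=[[1,0,0,0,0,0,8.14],[1,0,0,0,0,0,8.14],[1,0,0,0,0,0,8.14],[1,0,0,0,0,0,8.14],[1,0,0,0,0,0,8.14],[1,0,0,0,0,0,8.14],[1,4.5,0.15,0,0,0,0],[1,4.5,0.15,0,0,0,0],[1,4.5,0.15,0,0,0,0],[1,4.5,0.15,0,0,0,0],[1,4.5,0.15,0,0,0,0],[1,4.5,0.15,0,0,0,0]])

```text
clock: 1.3
position: [317.3, 316.3, 242.0]
ee_rot: [0.812, -0.583, -0.0, 0.0]
contact_force: [0.4, -0.9, 0.3]
gripper_width: 85.3
```

Emit:
servo_tool(rows=[[1,4.5,0.15,0,0,0,0],[1,4.5,0.15,0,0,0,0],[1,4.5,0.15,0,0,0,0],[1,4.5,0.15,0,0,0,0],[1,4.5,0.15,0,0,0,0],[1,4.5,0.15,0,0,0,0],[1,4.5,0.15,0,0,0,0],[1,0,0,0,0,0,0],[1,0,0,0,0,0,0],[1,0,0,0,0,0,0]])

```text
clock: 2.3
position: [407.6, 16.9, 242.1]
ee_rot: [0.812, -0.583, -0.0, 0.0]
contact_force: [-0.5, 1.2, -0.3]
gripper_width: 85.3
```

```bash
cat >> h.py <<'E'
from bench import *
from scipy.spatial.transform import Rotation as Ro
def togo(P,phi):
    s=read_state();R=Ro.from_quat(s["ee_rot"]).as_matrix();x=R[:,0]
    print("t",s["clock"],"pos",s["position"].round(1),"phi",round(float(np.arctan2(x[1],x[0])),4),"tilt",R[:2,2].round(4),"F",s["contact_force"].round(2),"w",round(s["gripper_width"],1))
    if P is not None:
        f=np.arctan2(x[1],x[0]);print("tool shift cm",(R.T@(np.array(P)-s["position"])/10).round(2),"turn deg about tool z",round(np.degrees(f-phi),2))
E
python3 - <<'E'
from h import *
togo([450,-125,150],-1.246)
g=get_image("wrist");pickle.dump(g,open("w1.pkl","wb"));print(g["extrinsics"].round(3).tolist(),g["mtx"].tolist())
cv2.imwrite("pics/w1.png",cv2.resize(g["image"][:,:,::-1],(800,600),interpolation=cv2.INTER_CUBIC))
for P in([450,-125,77],[492,-244,82]):print(proj(g,P)*800/560)
E
```

```text
t 2.3 pos [407.6  16.9 242.1] phi -1.2457 tilt [-0.0004  0.0001] F [-0.55  1.21 -0.28] w 85.3
tool shift cm [14.8   0.51  9.21] turn deg about tool z 0.02
[[-0.948, 0.301, 0.105, 435.465], [-0.319, -0.897, -0.307, -63.258], [0.002, -0.325, 0.946, 372.861], [0.0, 0.0, 0.0, 1.0]] [[359.61008365550686, 0.0, 276.2534162792523], [0.0, 359.61008365550686, 207.17263143491803], [0.0, 0.0, 1.0]]
[405.37488861 -12.60383267]
[ 403.23409061 -361.65185879]
```

View pics/w1.png

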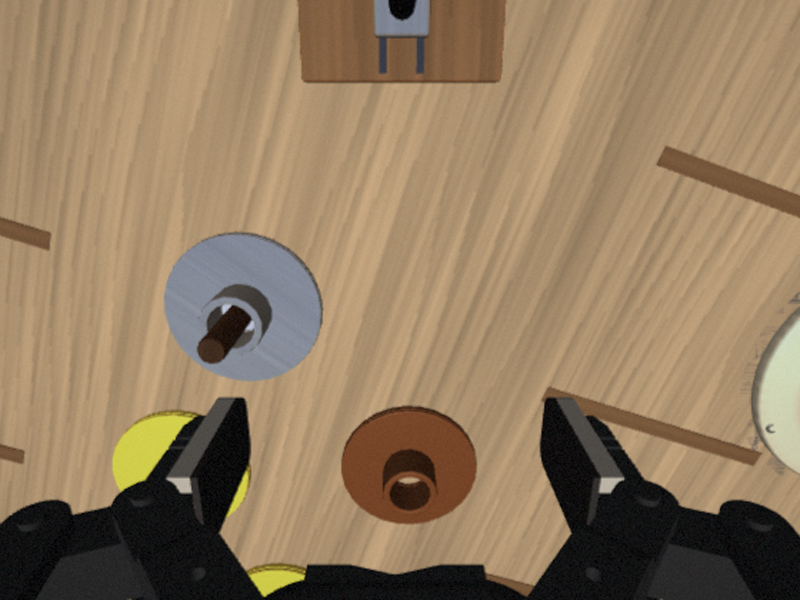

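Wrist view: stand edge level at (400,80) so the yaw is right; post at (402,5), knob top at (210,350), fingers at the bottom.

Emit:
servo_tool(rows=[[1,2.5,0.1,0,0,0,0],[1,2.5,0.1,0,0,0,0],[1,2.5,0.1,0,0,0,0],[1,2.5,0.1,0,0,0,0],[1,2.4,0.05,0,0,0,0],[1,2.4,0.05,0,0,0,0],[1,0,0,3,0,0,0],[1,0,0,3,0,0,0],[1,0,0,3,0,0,0],[1,0,0,0,0,0,0]])

```text
clock: 3.35
position: [447.7, -123.9, 148.9]
ee_rot: [0.813, -0.583, -0.004, 0.003]
contact_force: [-0.8, -0.5, 0.2]
gripper_width: 85.1
```

```bash
python3 - <<'E'
from h import *
np.set_printoptions(precision=1,suppress=True)
d=pickle.load(open("d0.pkl","rb"));w=pickle.load(open("w1.pkl","rb"))
W=lambda x,y:ray(w,x*.7,y*.7)
TL=lambda x,y:ray(d["top"],210+x/4,215+y/4);SL=lambda x,y:ray(d["side"],198+x/4,190+y/4)
print("knob",tri(W(210,350),TL(141,132),SL(195,66)),tri(W(210,350),TL(141,132)),onz(W(210,350),90))
print("collar",tri(W(231,323),TL(150,150)),onz(W(231,323),50))
togo([450,-125,60],-1.246)
g=get_image("wrist");pickle.dump(g,open("w2.pkl","wb"))
cv2.imwrite("pics/w2.png",cv2.resize(g["image"][:,:,::-1],(800,600),interpolation=cv2.INTER_CUBIC))
E
```

```text
knob (array([498.1,  98.8,  88. ]), np.float64(1.4116432312766052)) (array([498.7,  99. ,  86.3]), np.float64(0.8062356214392687)) [498.7  96.8  90. ]
collar (array([495.7,  96.9,  47.2]), np.float64(3.165957713719676)) [498.4  95.1  50. ]
t 3.35 pos [ 447.7 -123.9  148.9] phi -1.2443 tilt [-0.  0.] F [-0.8 -0.5  0.2] w 85.1
tool shift cm [ 0.2 -0.3  8.9] turn deg about tool z 0.1
```

View pics/w2.png

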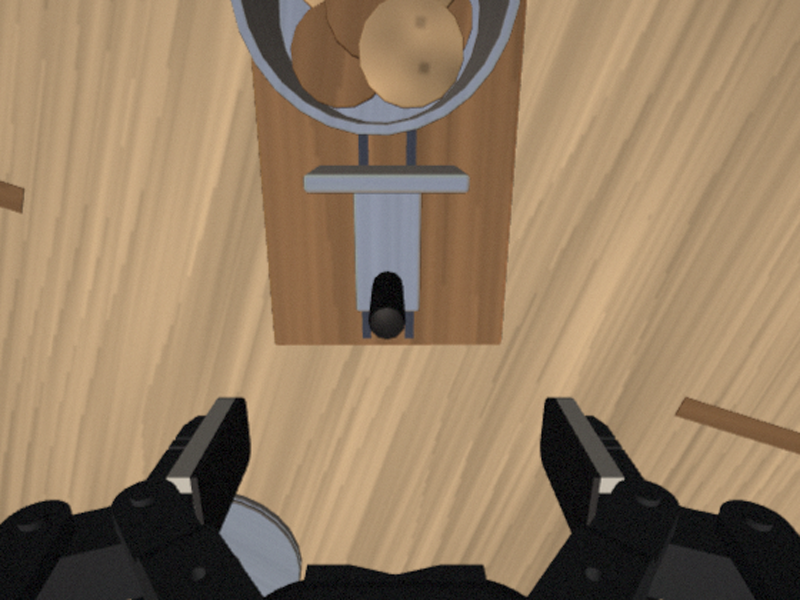

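The post top is at (387,322), slightly left of the finger centre (395), which agrees with the 3 mm of y still to go. I'll lower and close.

Emit:
servo_tool(rows=[[1,0.2,-0.3,2,0,0,0],[1,0,0,3,0,0,0],[1,0,0,3,0,0,0],[1,0,0,0.9,0,0,0],[0,0,0,0,0,0,0],[0,0,0,0,0,0,0],[0,0,0,0,0,0,0],[0,0,0,0,0,0,0],[0,0,0,0,0,0,0],[0,0,0,0,0,0,0],[0,0,0,0,0,0,0]])

```text
clock: 4.5
position: [451.9, -126.8, 64.3]
ee_rot: [0.812, -0.584, -0.001, 0.001]
contact_force: [-4.9, -0.9, 10.4]
gripper_width: 13.9
```

Emit:
servo_tool(rows=[[0,0,0,0,0,0,0],[0,0,0,0,0,0,0],[0,0,0,0,0,0,0]])

```text
clock: 4.8
position: [452.0, -126.8, 64.3]
ee_rot: [0.812, -0.584, -0.001, 0.001]
contact_force: [-5.1, -1.3, 8.3]
gripper_width: 14.1
```

```bash
python3 - <<'E'
from h import *
togo([450,-125,60],-1.246)
d=get_image("side");w=get_image("wrist")
a=cv2.resize(d["image"][220:370,230:430,::-1],(400,300),interpolation=cv2.INTER_CUBIC)
b=cv2.resize(w["image"][:,:,::-1],(400,300))
cv2.imwrite("pics/g1.png",np.hstack([a,b]))
E
```

```text
t 4.8 pos [ 452.  -126.8   64.3] phi -1.2463 tilt [-0.0036 -0.0006] F [-5.08 -1.27  8.3 ] w 14.1
tool shift cm [-0.23  0.13  0.43] turn deg about tool z -0.02
```

View pics/g1.png

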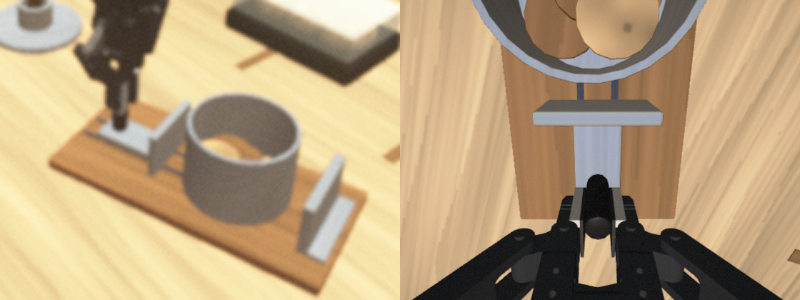

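The post is held between the pads. Compliance is about 2 N/mm. Now I'll push along tool x.

Emit:
servo_tool(rows=[[0,0.3,0,0,0,0,0],[0,0.4,0,0,0,0,0],[0,0.4,0,0,0,0,0],[0,0.4,0,0,0,0,0],[0,0.4,0,0,0,0,0],[0,0.4,0,0,0,0,0],[0,0.4,0,0,0,0,0],[0,0.4,0,0,0,0,0],[0,0.2,0,0,0,0,0],[0,0,0,0,0,0,0],[0,0,0,0,0,0,0]])

```text
clock: 6.0
position: [462.3, -157.8, 64.3]
ee_rot: [0.812, -0.584, -0.002, 0.001]
contact_force: [-5.1, 1.5, 9.2]
gripper_width: 14.5
```

Emit:
servo_tool(rows=[[0,0.2,0,0,0,0,0],[0,0.2,0,0,0,0,0],[0,0.2,0,0,0,0,0],[0,0,0,0,0,0,0],[0,0,0,0,0,0,0]])

```text
clock: 6.5
position: [464.2, -163.3, 64.3]
ee_rot: [0.812, -0.584, -0.002, 0.001]
contact_force: [-5.8, 2.2, 8.6]
gripper_width: 14.1
```

Emit:
servo_tool(rows=[[0,0.2,0,0,0,0,0],[0,0.2,0,0,0,0,0],[0,0,0,0,0,0,0],[0,0,0,0,0,0,0]])

```text
clock: 6.9
position: [464.4, -164.2, 64.3]
ee_rot: [0.812, -0.584, -0.003, 0.0]
contact_force: [-8.7, 19.8, 15.9]
gripper_width: 14.3
```

Emit:
servo_tool(rows=[[0,0.2,0,0,0,0,0],[0,0.2,0,0,0,0,0],[0,0,0,0,0,0,0],[0,0,0,0,0,0,0]])

```text
clock: 7.3
position: [464.4, -164.5, 64.2]
ee_rot: [0.811, -0.584, -0.006, -0.001]
contact_force: [-11.9, 38.9, 22.7]
gripper_width: 14.1
```

Firmly pressed at about 39 N. I'll relieve most of it and open.

Emit:
servo_tool(rows=[[0,0,0,0,0,0,0],[0,-0.3,0,0,0,0,0],[0,-0.3,0,0,0,0,0],[0,0,0,0,0,0,0]])

```text
clock: 7.7
position: [464.3, -163.8, 64.3]
ee_rot: [0.812, -0.583, -0.002, 0.001]
contact_force: [-7.5, 9.1, 11.5]
gripper_width: 14.2
```

Emit:
servo_tool(rows=[[1,0,0,0,0,0,0],[1,0,0,0,0,0,0],[1,0,0,0,0,0,0],[1,0,0,0,0,0,0],[1,0,0,0,0,0,0],[1,0,0,-3,0,0,0],[1,0,0,-4,0,0,0],[1,0,0,-4,0,0,0],[1,0,0,-2,0,0,0],[1,0,0,0,0,0,0],[1,0,0,0,0,0,0]])

```text
clock: 8.8
position: [466.6, -165.1, 193.1]
ee_rot: [0.812, -0.584, -0.0, -0.0]
contact_force: [0.1, 0.2, -0.1]
gripper_width: 85.2
```

```bash
python3 - <<'E'
from h import *
togo([497.5,98,150],-1.246)
E
```

```text
t 8.8 pos [ 466.6 -165.1  193.1] phi -1.2467 tilt [0.0002 0.0005] F [ 0.14  0.2  -0.13] w 85.2
tool shift cm [-23.95 -11.31   4.33] turn deg about tool z -0.04
```

Emit:
servo_tool(rows=[[1,-3,-1.4,0,0,0,0],[1,-3,-1.4,0,0,0,0],[1,-3,-1.4,0,0,0,0],[1,-3,-1.4,0,0,0,0],[1,-3,-1.4,0,0,0,0],[1,-3,-1.4,0,0,0,0],[1,-3,-1.4,0,0,0,0],[1,-2.9,-1.5,0,0,0,0],[1,0,0,2,0,0,0],[1,0,0,2,0,0,0],[1,0,0,0,0,0,0],[1,0,0,0,0,0,0]])

```text
clock: 10.0
position: [497.3, 97.0, 152.3]
ee_rot: [0.812, -0.584, -0.001, 0.001]
contact_force: [0.5, 0.2, 0.4]
gripper_width: 85.4
```

```bash
python3 - <<'E'
from h import *
togo([497.5,98,150],-1.246)
g=get_image("wrist");t=get_image("top");pickle.dump((g,t),open("w3.pkl","wb"))
a=cv2.resize(g["image"][150:300,176:376,::-1],(400,300),interpolation=cv2.INTER_CUBIC)
b=cv2.resize(t["image"][195:303,312:456,::-1],(400,300),interpolation=cv2.INTER_CUBIC)
cv2.imwrite("pics/w3.png",np.hstack([a,b]))
E
```

```text
t 10.0 pos [497.3  97.  152.3] phi -1.2461 tilt [-0.0026 -0.0018] F [0.5  0.21 0.38] w 85.4
tool shift cm [-0.09 -0.05  0.23] turn deg about tool z -0.01
```

View pics/w3.png

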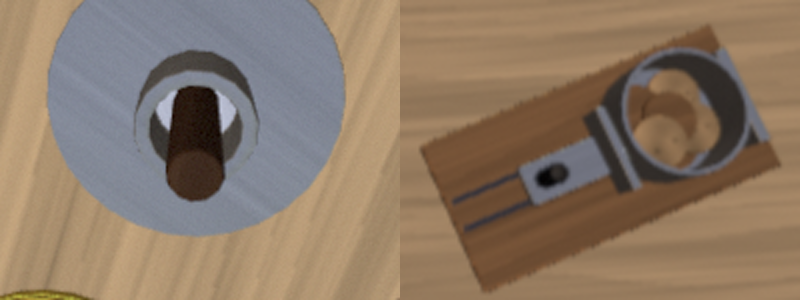

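```bash
python3 - <<'E'
from h import *
np.set_printoptions(precision=1,suppress=True)
g,t=pickle.load(open("w3.pkl","rb"));w1=pickle.load(open("w1.pkl","rb"));w2=pickle.load(open("w2.pkl","rb"));d=pickle.load(open("d0.pkl","rb"))
K=ray(g,273.5,238.5)
print("knob@90",onz(K,90),"tri",tri(K,ray(w1,147,245)),tri(K,ray(d["top"],210+141/4,215+33)),"collar@50",onz(ray(g,176+97.5,150+60),50))
print("post@80",onz(ray(w2,270.9,225),80))
print("rim@82 top",onz(ray(t,414.4,236.2),82))
togo([497.5,98,67],-1.246)
E
```

```text
knob@90 [498.9  98.2  90. ] tri (array([498.9,  98.4,  88.3]), np.float64(0.5825436737383416)) (array([498.2,  99.3,  86.7]), np.float64(0.3999631703991818)) collar@50 [500.2  94.8  50. ]
post@80 [ 452.2 -127.6   80. ]
rim@82 top [ 499.6 -262.9   82. ]
t 10.1 pos [498.2  97.3 153.7] phi -1.2464 tilt [ 0. -0.] F [ 0.9 -0.1  0.7] w 85.0
tool shift cm [-0.1  0.1  8.7] turn deg about tool z -0.02
```

Emit:
servo_tool(rows=[[1,-0.07,-0.1,2,0,0,0],[1,0,0,2.5,0,0,0],[1,0,0,2.5,0,0,0],[1,0,0,1.5,0,0,0],[1,0,0,0,0,0,0],[0,0,0,0,0,0,0],[0,0,0,0,0,0,0],[0,0,0,0,0,0,0],[0,0,0,0,0,0,0],[0,0,0,0,0,0,0],[0,0,0,0,0,0,0],[0,0,0,0,0,0,0]])

```text
clock: 11.3
position: [498.7, 98.5, 69.1]
ee_rot: [0.812, -0.583, 0.0, -0.0]
contact_force: [-1.9, 0.1, 6.3]
gripper_width: 16.4
```

Emit:
servo_tool(rows=[[0,0,0,0,0,0,0],[0,0,0,0,0,0,0]])

```text
clock: 11.5
position: [498.7, 98.5, 69.1]
ee_rot: [0.812, -0.583, 0.0, -0.0]
contact_force: [-1.0, 0.0, 5.7]
gripper_width: 16.1
```

Emit:
servo_tool(rows=[[0,0,0,-0.5,0,0,0],[0,0,0,-1,0,0,0],[0,0,0,-2,0,0,0],[0,0,0,-2,0,0,0],[0,0,0,-2,0,0,0],[0,0,0,-2,0,0,0],[0,0,0,-2,0,0,0],[0,0,0,-1,0,0,0],[0,0,0,-0.5,0,0,0],[0,0,0,0,0,0,0],[0,0,0,0,0,0,0],[0,0,0,0,0,0,0]])

```text
clock: 12.7
position: [497.9, 98.1, 197.1]
ee_rot: [0.812, -0.584, -0.001, 0.001]
contact_force: [-0.4, -0.4, -5.3]
gripper_width: 16.1
```

```bash
python3 - <<'E'
from h import *
togo([499.2,-263,190],-1.246)
E
```

```text
t 12.7 pos [497.9  98.1 197.1] phi -1.2464 tilt [-0.0023 -0.001 ] F [-0.42 -0.42 -5.33] w 16.1
tool shift cm [34.27 11.38  0.75] turn deg about tool z -0.02
```

Both lids are held (about 5 N). Next I'll stop 100 mm short so the wrist camera can measure the tin.

Emit:
servo_tool(rows=[[0,1.2,0.5,0,0,0,0],[0,2.4,1,0,0,0,0],[0,2.6,1,0,0,0,0],[0,2.6,1,0,0,0,0],[0,2.6,1.1,0,0,0,0],[0,2.6,1.1,0,0,0,0],[0,2.6,1.1,0,0,0,0],[0,2.6,1.1,0,0,0,0],[0,2.6,1.1,0,0,0,0],[0,1.6,1.1,0,0,0,0],[0,0.8,0.8,0,0,0,0],[0,0,0.6,0,0,0,0]])

```text
clock: 13.9
position: [465.9, -168.7, 197.8]
ee_rot: [0.812, -0.584, -0.0, 0.0]
contact_force: [-0.4, 0.1, -4.2]
gripper_width: 16.3
```

Emit:
servo_tool(rows=[[0,0,0,0,0,0,0],[0,0,0,0,0,0,0],[0,0,0,0,0,0,0]])

```text
clock: 14.2
position: [467.0, -167.0, 198.5]
ee_rot: [0.812, -0.583, 0.0, -0.0]
contact_force: [-0.4, -0.1, -5.1]
gripper_width: 16.3
```

```bash
python3 - <<'E'
from h import *
togo([499.2,-263,190],-1.246)
g=get_image("wrist");pickle.dump(g,open("w4.pkl","wb"))
cv2.imwrite("pics/w4.png",cv2.resize(g["image"][:,:,::-1],(800,600),interpolation=cv2.INTER_CUBIC))
E
```

```text
t 14.2 pos [ 467.  -167.   198.5] phi -1.245 tilt [0.0005 0.    ] F [-0.36 -0.07 -5.08] w 16.3
tool shift cm [10.13  0.02  0.85] turn deg about tool z 0.06
```

View pics/w4.png

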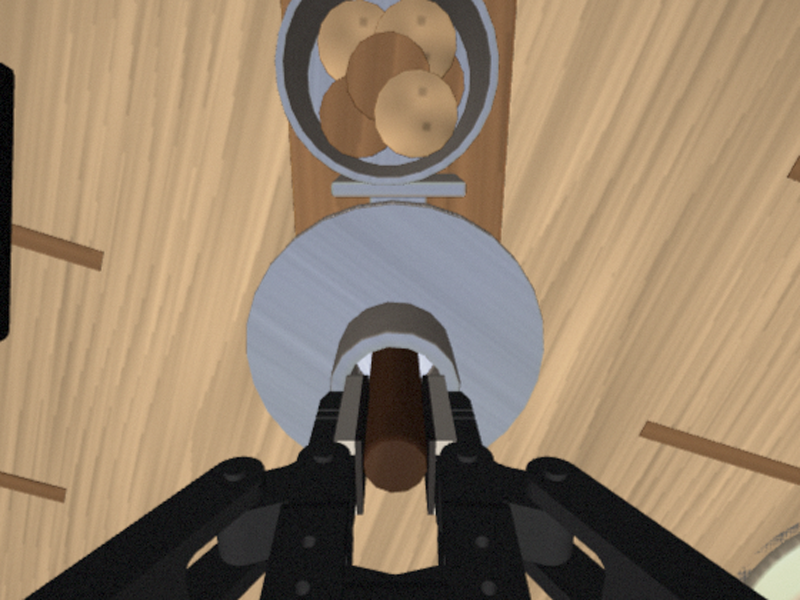

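```bash
python3 - <<'E'
from h import *
from scipy.optimize import least_squares
g=pickle.load(open("w4.pkl","rb"));np.set_printoptions(precision=1,suppress=True)
a=np.linspace(0,2*np.pi,721)
def ext(c,z,R):
    p=np.array([proj(g,[c[0]+R*np.cos(t),c[1]+R*np.sin(t),z]) for t in a])/.7
    return p[:,0].min(),p[:,0].max(),p[:,1].min(),p[:,1].max()
for n,z,R,c0,obs in [("tin",82,50,(499,-263),(275,498,None,184)),("lid",149.4,58,(467,-167),(246,544,202,None)),("tin free z",None,50,(499,-263),(275,498,None,184)),("lid free z",None,58,(467,-167),(246,544,202,None))]:
    x0=list(c0)+([] if z else [82 if R==50 else 149])
    f=lambda v:[e-o for e,o in zip(ext(v,z or v[2],R),obs) if o is not None]
    r=least_squares(f,x0,diff_step=1e-4);print(n,r.x,r.fun)
K=ray(g,395*.7,466*.7);print("knob top",onz(K,219))
E
```

```text
tin [ 504.7 -266.1] [-1.9  1.9  0.3]
lid [ 467.3 -166.5] [-2.4  2.4  0.4]
tin free z [ 504.7 -265.7   77.9] [0. 0. 0.]
lid free z [ 467.2 -166.2  146.2] [-0.  0.  0.]
knob top [ 467.8 -167.8  219. ]
```

Emit:
servo_tool(rows=[[0,1,0,0,0,0,0],[0,1.8,-0.1,0,0,0,0],[0,2.2,-0.1,0,0,0,0],[0,2.2,-0.1,0,0,0,0],[0,1.8,-0.07,0,0,0,0],[0,1.1,0,0,0,0,0],[0,0.55,0,0,0,0,0],[0,0,0,1,0,0,0],[0,0,0,1.5,0,0,0],[0,0,0,1,0,0,0],[0,0,0,0,0,0,0],[0,0,0,0,0,0,0]])

```text
clock: 15.45
position: [504.2, -267.2, 163.3]
ee_rot: [0.812, -0.583, -0.0, 0.0]
contact_force: [0.2, -0.9, -4.1]
gripper_width: 16.9
```

```bash
python3 - <<'E'
from h import *
togo([504.6,-267.2,140],-1.246)
g=get_image("wrist");s=get_image("side");pickle.dump((g,s),open("w5.pkl","wb"))
a=cv2.resize(g["image"][:,:,::-1],(400,300),interpolation=cv2.INTER_AREA)
b=cv2.resize(s["image"][215:365,270:470,::-1],(400,300),interpolation=cv2.INTER_CUBIC)
cv2.imwrite("pics/w5.png",np.hstack([a,b]))
E
```

```text
t 15.45 pos [ 504.2 -267.2  163.3] phi -1.2454 tilt [-0.0003 -0.0003] F [ 0.16 -0.93 -4.09] w 16.9
tool shift cm [ 0.02 -0.04  2.33] turn deg about tool z 0.03
```

View pics/w5.png

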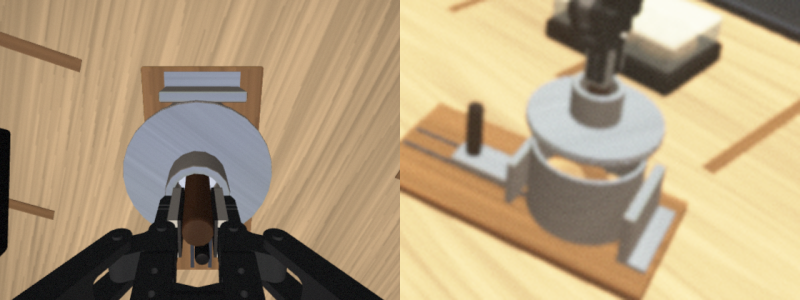

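Side panel: tin spans columns 527 to 649 and lid 526 to 665 (crop). I'll compare that with the predicted projection.

```bash
python3 - <<'E'
from h import *
g,s=pickle.load(open("w5.pkl","rb"));np.set_printoptions(precision=1,suppress=True)
a=np.linspace(0,2*np.pi,361)
def ext(c,z,R):
    p=np.array([proj(s,[c[0]+R*np.cos(t),c[1]+R*np.sin(t),z]) for t in a]);p=(p-[270,215])*2+[400,0]
    return np.r_[p.min(0),p.max(0)]
b=163.3-69.1
print("lid",ext((504.4,-266.9),b+18,58),"tin",ext((504.7,-266.3),82,50),"tin alt",ext((499.6,-266.5),82,50))
im=s["image"][215:365,270:470]
cv2.imwrite("pics/w6.png",cv2.resize(im[25:130,50:145,::-1],(722,798),interpolation=cv2.INTER_CUBIC)[:600])
E
```

```text
lid [527.9  76.6 668.6 161.7] tin [534.5 108.4 652.8 183.7] tin alt [530.4 110.5 649.2 186.5]
```

View pics/w6.png

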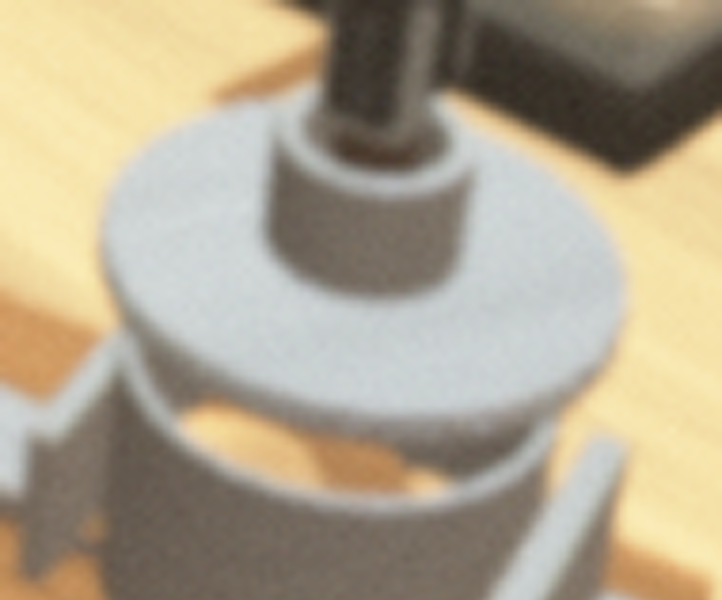

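Wrist gives the tin about 5 mm off the stand's centre line, while top and side give about 0 to 1.5 mm. I'll overlay both hypotheses on two stored views.

```bash
python3 - <<'E'
from h import *
w4=pickle.load(open("w4.pkl","rb"));_,t=pickle.load(open("w3.pkl","rb"))
f=-1.246;X=np.array([np.cos(f),np.sin(f)]);Y=np.array([np.sin(f),-np.cos(f)]);post=np.array([464.4,-164.3])
a=np.linspace(0,2*np.pi,181)
def draw(g,r0,c0,h,w,S):
    im=cv2.resize(g["image"][r0:r0+h,c0:c0+w,::-1],(w*S,h*S),interpolation=cv2.INTER_CUBIC)
    def pl(pts,col):
        p=np.array([(proj(g,q)-[c0,r0]+.5)*S for q in pts]).round().astype(int);cv2.polylines(im,[p.reshape(-1,1,2)],False,col,1)
    for lat,col in((-5.7,(0,255,0)),(0,(0,0,255))):
        c=post+110*X+lat*Y;pl([[c[0]+50*np.cos(u),c[1]+50*np.sin(u),82] for u in a],col)
    for s,hw in((60,35),(160,40)):
        pl([[*(post+s*X+k*hw*Y),62] for k in(-1,1)],(255,0,255))
    c=post+52*X-100*0*X
    o=post+160*X # stop
    e=post+(160+14)*X
    return im
A=draw(t,205,365,90,95,4);B=draw(w4,0,185,140,170,2)
A=cv2.resize(A,(400,379));B=cv2.resize(B,(400,329))
H=np.zeros((379,800,3),np.uint8);H[:379,:400]=A;H[:329,400:]=B
cv2.imwrite("pics/ov.png",H)
E
```

```text
(no output)
```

View pics/ov.png

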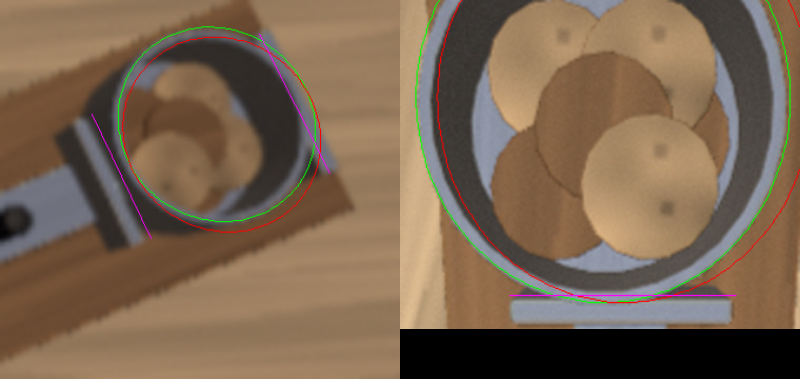

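The green (wrist) circle fits the tin rim in the wrist view and its upper edge in the top view, so I'm keeping the current position. I'll lower gently, watching the force.

Emit:
servo_tool(rows=[[0,0.02,-0.03,0.4,0,0,0],[0,0,0,0.4,0,0,0],[0,0,0,0.4,0,0,0],[0,0,0,0.3,0,0,0],[0,0,0,0,0,0,0],[0,0,0,0,0,0,0]])

```text
clock: 16.15
position: [504.5, -267.6, 148.2]
ee_rot: [0.812, -0.584, -0.0, 0.0]
contact_force: [0.5, -0.5, -4.1]
gripper_width: 16.6
```

Emit:
servo_tool(rows=[[0,0,0,0.2,0,0,0],[0,0,0,0.2,0,0,0],[0,0,0,0,0,0,0],[0,0,0,0,0,0,0]])

```text
clock: 16.55
position: [504.4, -267.2, 144.1]
ee_rot: [0.812, -0.584, -0.0, -0.0]
contact_force: [0.6, 2.3, -2.9]
gripper_width: 16.4
```

Emit:
servo_tool(rows=[[0,-0.08,0,0.15,0,0,0],[0,0,0,0.15,0,0,0],[0,0,0,0,0,0,0],[0,0,0,0,0,0,0]])

```text
clock: 16.95
position: [504.3, -266.8, 141.2]
ee_rot: [0.812, -0.584, -0.0, -0.0]
contact_force: [-0.8, 1.7, -3.0]
gripper_width: 16.7
```

Emit:
servo_tool(rows=[[0,0,0,0.1,0,0,0],[0,0,0,0.1,0,0,0],[0,0,0,0,0,0,0],[0,0,0,0,0,0,0]])

```text
clock: 17.35
position: [504.3, -266.8, 141.1]
ee_rot: [0.812, -0.583, 0.0, 0.0]
contact_force: [-3.6, 4.3, 7.6]
gripper_width: 16.4
```

Seated: it stopped at TCP z 141.1, a descent that matches base height 72. I'll relieve the force and let go.

Emit:
servo_tool(rows=[[0,-0.2,0.05,-0.2,0,0,0],[0,0,0,0,0,0,0],[0.4,0,0,0,0,0,0],[0.7,0,0,0,0,0,0],[1,0,0,0,0,0,0],[1,0,0,0,0,0,0],[1,0,0,0,0,0,0],[1,0,0,0,0,0,0],[1,0,0,0,0,0,0],[1,0,0,0,0,0,0]])

```text
clock: 18.35
position: [503.1, -265.1, 141.3]
ee_rot: [0.812, -0.584, 0.0, 0.0]
contact_force: [-0.0, 1.0, -0.5]
gripper_width: 84.7
```

```bash
python3 - <<'E'
from h import *
togo([504.3,-266.8,105.5],-1.246)
g=get_image("wrist");s=get_image("side");pickle.dump((g,s),open("w7.pkl","wb"))
a=cv2.resize(g["image"][:,:,::-1],(400,300),interpolation=cv2.INTER_AREA)
b=cv2.resize(s["image"][215:365,270:470,::-1],(400,300),interpolation=cv2.INTER_CUBIC)
cv2.imwrite("pics/w7.png",np.hstack([a,b]))
E
```

```text
t 18.35 pos [ 503.1 -265.1  141.3] phi -1.2462 tilt [ 0.     -0.0001] F [-0.05  1.01 -0.5 ] w 84.7
tool shift cm [ 0.2  -0.05  3.58] turn deg about tool z -0.01
```

View pics/w7.png

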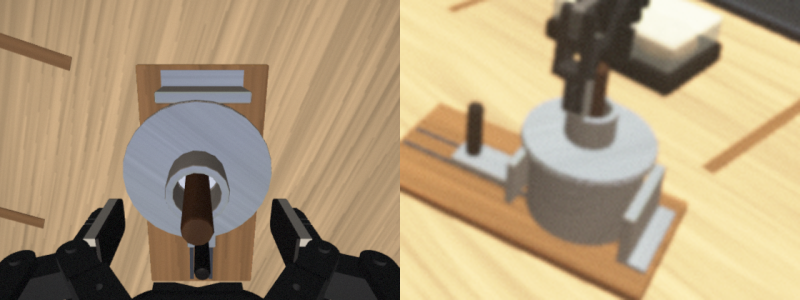

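Wrist and side views show the lid seated and level, with the collar centred at column 197 of 400 (principal point 197). I'll lower to the collar and grip.

Emit:
servo_tool(rows=[[1,0.2,0,0.6,0,0,0],[1,0,0,1,0,0,0],[1,0,0,1,0,0,0],[1,0,0,0.7,0,0,0],[1,0,0,0.2,0,0,0],[1,0,0,0,0,0,0],[1,0,0,0,0,0,0]])

```text
clock: 19.15
position: [504.0, -267.0, 106.5]
ee_rot: [0.812, -0.583, 0.0, -0.0]
contact_force: [0.2, -0.1, -0.0]
gripper_width: 85.3
```

Emit:
servo_tool(rows=[[0.55,0,0,0,0,0,0],[0.5,0,0,0,0,0,0],[0.4,0,0,0,0,0,0],[0.2,0,0,0,0,0,0],[0,0,0,0,0,0,0],[0,0,0,0,0,0,0],[0,0,0,0,0,0,0],[0,0,0,0,0,0,0]])

```text
clock: 19.95
position: [504.3, -267.0, 107.1]
ee_rot: [0.812, -0.583, 0.001, -0.0]
contact_force: [0.1, 1.2, 5.4]
gripper_width: 42.7
```

Emit:
servo_tool(rows=[[0,0,0,-0.2,0,0,0],[0,0,0,-0.4,0,0,0],[0,0,0,-0.8,0,0,0],[0,0,0,-1.2,0,0,0],[0,0,0,-1.5,0,0,0],[0,0,0,-1.5,0,0,0],[0,0,0,-1.5,0,0,0],[0,0,0,-1.5,0,0,0],[0,0,0,-1.5,0,0,0],[0,0,0,-0.8,0,0,0],[0,0,0,-0.4,0,0,0],[0,0,0,0,0,0,0]])

```text
clock: 21.15
position: [503.8, -266.9, 219.8]
ee_rot: [0.812, -0.584, 0.0, -0.0]
contact_force: [-0.2, 0.1, -3.2]
gripper_width: 42.5
```

Emit:
servo_tool(rows=[[0,0,0,0,0,0,0],[0,0,0,0,0,0,0],[0,0,0,0,0,0,0],[0,0,0,0,0,0,0],[0,0,0,0,0,0,0]])

```text
clock: 21.65
position: [503.7, -266.9, 219.1]
ee_rot: [0.812, -0.584, -0.0, 0.0]
contact_force: [-0.8, -0.0, -1.9]
gripper_width: 42.5
```

```bash
python3 - <<'E'
from h import *
togo(None,0)
g=get_image("wrist");s=get_image("side")
a=cv2.resize(g["image"][:,:,::-1],(400,300),interpolation=cv2.INTER_AREA)
b=cv2.resize(s["image"][175:385,240:520,::-1],(400,300),interpolation=cv2.INTER_CUBIC)
cv2.imwrite("pics/w8.png",np.hstack([a,b]))
E
```

```text
t 21.65 pos [ 503.7 -266.9  219.1] phi -1.2462 tilt [-0.0004  0.0001] F [-0.82 -0.03 -1.94] w 42.5
```

The picture limit is reached, so I'll check numerically: is the dark knob still at its seated height, with the bright lid above it?

```bash
python3 - <<'E'
from h import *
s=get_image("side");togo(None,0)
for z in (60,75,84,95,110,125,140,155,162,170,185,198,206,220):
    u,v=proj(s,[504.3,-266.8,z]).round().astype(int);print(z,(u,v),s["image"][v,u-12:u+13:4].mean(1).round().tolist() if 0 else s["image"][v,u-14:u+15:2].mean(1).astype(int).tolist())
E
```

```text
t 21.8 pos [ 503.8 -266.9  219.3] phi -1.2462 tilt [-0.0001  0.    ] F [ 0.58  0.18 -2.77] w 42.4
60 (np.int64(365), np.int64(297)) [248, 248, 248, 248, 248, 248, 248, 248, 248, 248, 248, 248, 249, 248, 249]
75 (np.int64(366), np.int64(290)) [247, 247, 247, 247, 247, 247, 247, 248, 248, 248, 248, 248, 248, 249, 249]
84 (np.int64(367), np.int64(286)) [247, 248, 248, 247, 237, 208, 173, 198, 240, 249, 248, 249, 248, 249, 248]
95 (np.int64(367), np.int64(281)) [248, 248, 247, 216, 82, 68, 68, 72, 139, 241, 249, 249, 249, 249, 249]
110 (np.int64(368), np.int64(274)) [248, 248, 246, 201, 77, 67, 67, 68, 134, 241, 249, 249, 249, 249, 249]
125 (np.int64(369), np.int64(267)) [246, 246, 245, 193, 73, 65, 69, 71, 114, 217, 225, 221, 218, 216, 215]
140 (np.int64(370), np.int64(259)) [213, 214, 210, 159, 74, 69, 64, 66, 102, 200, 216, 215, 213, 213, 211]
155 (np.int64(371), np.int64(252)) [185, 204, 207, 150, 70, 69, 67, 70, 96, 183, 191, 156, 105, 72, 60]
162 (np.int64(372), np.int64(248)) [134, 134, 136, 117, 118, 124, 129, 137, 136, 132, 136, 138, 135, 133, 138]
170 (np.int64(373), np.int64(244)) [144, 148, 168, 179, 187, 196, 201, 199, 206, 208, 205, 205, 206, 206, 202]
185 (np.int64(374), np.int64(236)) [207, 205, 204, 203, 204, 201, 203, 203, 202, 204, 205, 203, 206, 204, 208]
198 (np.int64(375), np.int64(229)) [182, 141, 115, 101, 87, 88, 108, 110, 108, 112, 112, 123, 162, 201, 206]
206 (np.int64(375), np.int64(225)) [99, 68, 57, 61, 55, 57, 87, 112, 103, 110, 110, 112, 126, 188, 207]
220 (np.int64(376), np.int64(217)) [95, 62, 52, 55, 49, 52, 83, 110, 111, 124, 120, 116, 124, 183, 210]
```

```bash
python3 -c "
from bench import *
print(job_done())"
```

```text
the job is handed in; nothing more can be done
None
```

The job is handed in at about 22 s of the 64 s allowed, with the outer lid held in the air. `job_done` gives no verdict, so these checks are my own.

**What I did**
- **Stop:** I gripped the post and pushed the sliding stop about 39 mm until the tin was pressed at roughly 40 N, then released it.
- **Lids:** I carried both lids by the knob to the tin. They seated at the expected height (inner lid about 72 mm above the table) and I let go.
- **Outer lid:** I gripped it by the collar and lifted it about 112 mm straight up.

**Last checks**
- **Outer lid:** The tool is level, the finger opening is 42.4 mm on the 44 mm collar, and the load is 2 to 3 N. That fits the outer lid alone, since both together weighed 4 to 5 N.
- **Inner lid:** Side-camera pixels show the knob still standing on the seated inner lid, below the raised outer lid.

**Disagreements and gaps**
- **Tin position:** The wrist camera put the tin about 5 mm off the stand's centre line. My first readings from the top and side cameras gave 0 to 1.5 mm. I went with the wrist camera, and the smooth seating supported it.
- **Final view:** The last picture was refused because the 12-picture limit was reached, so the final check used pixel values and forces only. I did not measure the tin-to-stop gaps after letting go of the post.

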